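# Back the spring tensioner off to its setting hand

## Robot

A 6-joint arm with a two-finger parallel gripper is mounted at the origin on a cart in front of the work surface, level with it; the furniture and walls round the work are solid. World frame = base frame: x ahead of the robot, y to its left, z up, the work surface at z = 0. Lengths are in mm, angles in rad, forces in N, time in s.
With the tool pointing down it reaches from about 350 to 975 mm from the base axis. Payload 7.1 kg.
Tool frame: the origin (TCP) lies midway between the tips of the shut fingers; the grasp point (between the pads) lies 19 mm behind it (ctrl.tcp_to_grasp is the distance from the TCP to the grasp point, in mm); z points along the fingers, y is the line along which they close (so a half turn about z gives the same grasp; the last joint's range is limited). The gripper opens to 88 mm and grips with 3 to 60 N. Pads are 20 mm wide; open, the fingers measure 115 mm over their backs; the gripper's body (75 mm by 178 mm) begins 61 mm behind the grasp point.
Start: joints at [1.235, 0.423, 1.63, -0, 1.089, -0.019], TCP at [194.673, 593.892, 222.675] pointing down, gripper open.
Joint ranges: [-3, 3], [-0.9, 2.11], [0.09, 2.58], [-1.31, 4.45], [0.11, 2.69], [-2.54, 2.54]. Speed limits (rad/s): [2.39, 2.39, 3.01, 3.14, 3.14, 3.14].

## Interface

Orientations are given as a rotation vector (axis times angle).
In Python, from workcell import get_obs, cams, ticket, boxes_of, ctrl gives the robot as it stands.
- The arm moves only by the shell command python3 -m creep 'ROWS' [OPENING]. ROWS is JSON, one flat list of numbers, 4 for each row, row after row: the shift along the world's x, y, z in m, then the turn about the world's z in rad. In form: [tx, ty, tz, spin, tx, ty, tz, spin, ...]. A call has 1 to 10 rows; each row is the pose to reach, as a shift and turn from the pose commanded when the call began; what a row does not reach only later rows make up. A row lasts 1/12 s, in which the tool goes at most 41.7 mm and 7.16 degrees, less where a joint would pass 70% of its speed; a pose out of reach is approached as far as the arm can. A call with a gripper value outside its range is refused whole. OPENING is the opening, from 0 (shut) to 1 (fully open), set as the call begins (- or left out, the last holds). The fingers move at their own pace and stop on an object; the grip force is fixed at half the most. Time passes only in rows, so rows that repeat a pose let the fingers close. It gives the time, the measured TCP pose, the force, the opening and the grip force at its end, in the units of the state.
- get_obs(): the state, without advancing time (a new reading comes with each control period).
- cams.get_image(name): name is "scene" or "top" or "wrist"; returns (picture, depth): 400x640x3 uint8, red, green, blue; 400x640 float32, mm along the optical axis (not along the pixel's ray), 0 where there is no reading.
- cams.get_calibration(name): a dict with "mtx" (3x3 intrinsics, pixels), "R" (3x3) and "t" (3): a world point X has camera coordinates R X + t; the wrist camera has in their place "mount" (4x4, takes a point from camera to tool coordinates, whose origin is the TCP and whose axes are the flange's). Camera axes: x right, y down, z forward; pixel columns grow to the right and rows downward; lengths in mm; the calibration is good to about 2 mm. A picture is of the moment at which its call begins: read the wrist's pose just before it. get_calibration takes no time and is no camera call.
- ticket.close_job(): hands the job in; it is judged then, once.
Trained networks look in the newest picture that a camera, given by its name, has taken for a name from the list of things; names that differ only in an ending like _2 or _b are one class to them, and where a whole thing is asked for, a point or a joint stands for the part that bears it (a point fixed in the world has none). Each returns a list of dicts, best first, with "score" (0 to 1); they miss things now and then, are a little off and sometimes report something else, mostly with a low value. They report only what shows in the picture. A call takes as long as a camera call.
- boxes_of(camera, target): "centre" ([column, row] in pixels, amid what is visible of it).
The state is a dict: "t": time; "qpos": joint angles; "qvel": joint speeds; "joint_torque": joint torques, N m; "ee_pos": TCP position; "orientation": TCP orientation; "ft_force": force on the tool from outside, world axes, zero at the start; "moment": the same for the moment, N m; "width": finger opening in mm; "grasp_force": force on a finger pad.
Only numpy, scipy, OpenCV 4.12 (cv2) and the standard library are available. Lean on these libraries where they do the work, as an engineer would, in place of code of your own. Each camera call takes 0.05 s, during which the arm holds its last target. There are 200 camera calls.

## Task

The spring tensioner is wound too tight. Press the red thumb pad down gently, just far enough to lift the brass pawl clear of the toothed wheel and without forcing it against the brass stop screw above its nose; let the spring turn the drum back until the red line comes to the black setting hand, then let the pawl drop in again so that it holds the drum there, to within about one tooth of the hand. Leave the hand where it points and do not shift the amber resin jar or the vial.

Things in the scene. Friction and masses are not known exactly. Their poses are not given: they have to be found in the camera images.
- tensioner: Bench spring tensioner, bolted down: aluminium base plate 122 (x) x 215 (y) x 10 mm, two green side plates up to 118 mm high. Origin under the plate's middle, z up; -x is its front, where a toothed wheel with a white face shows. The wheel's axis runs along its x at y = +40, z = 75 mm. The setting hand and the pawl are mounted on it.
- drum: Drum and steel ratchet wheel in one, 92 mm across, 12 teeth (0.524 rad each); the wheel lies 28 to 40 mm ahead (-x) of the origin, which is on the axis. A spring always turns it clockwise seen from the front (positive about x). With the pawl clear it runs back by itself, damped, at about 0.25 rad/s, on past the hand to its far end. Only the pawl holds it, at every tooth.
- pawl: Brass rocker 135 mm long in the wheel's plane, 29 to 39 mm ahead of its origin, the pivot, which is set a few mm higher or lower each time. Nose (+y end) in a tooth gap at the wheel's top, red thumb pad on its tail (-y). Pad down = nose up; a spring returns it. A rigid stop screw over the nose, in a dark strap, ends its lift 1.5 to 3 mm (at the pad) after it clears. Over 13 N on the pawl forces it.
- thumb_pad (a point): Middle of the top of the red ribbed thumb pad, 26 x 26 mm, nearly level, 130 to 136 mm above the table, 62 mm from the pivot; moves with the pawl; free from above. Pressing takes 5 to 9 N until the nose clears, after 4 to 10 mm of travel (not known beforehand: feel for it); then the force falls to 3 to 5 N and the drum turns. On the stop it rises again steeply.
- mark (a point): Outer end of the red line on the white wheel face, 34 mm from the wheel's axis. Starts at the lower left seen from the front and moves clockwise, up over the left side, as the drum turns back.
- pointer_tip (a point): Tip of the black setting hand, a pointer like a clock hand before the white face on the same axis, 34 mm long (the point is given in the plane of the red line: the two coincide when line and hand agree). It points between left and a little past the top, 1.5 to 2.5 rad clockwise on from the red line's start. Stiff; not to be moved.
- resin_jar: Small round dark amber jar with a cream lid, 54 mm across, 32 mm high, loose on the table to the right. Bystander. Origin under its middle.
- vial: Small clear vial with a white cap, 45 mm across, 68 mm high, loose on the table to the left. Bystander. Origin under its middle.

How it is judged (in metres and radians):
On the way:
1. with the pawl lifted by hand, the drum has turned back by more than one tooth (distance of mark from where it was at the start of the episode above 0.022 m and contact force between the fingers and pawl above 0.5 N), for 0.2 s.
At the end, for the whole second after the job is handed in: the drum stands still, held by the dropped pawl, with the end of the red line within 25 mm (about one and a third teeth) of the tip of the setting hand, and the hand has not been moved (6 mm) (distance between mark and pointer_tip below 0.025 m and angular speed of drum below 0.04 rad/s and distance of pointer_tip from where it was at the start of the episode below 0.006 m); the robot touches nothing.
It fails at once if the pawl is pressed with more than 13 N (contact force between any of the arm, the fingers and pawl above 13 N).
It fails at once if the resin jar or the vial is shifted by more than 20 mm (distance of any of resin_jar, vial from where it was at the start of the episode above 0.02 m).
It also fails if it takes over 61 s, if anything falls off the work surface, if the arm or the gripper's body presses on something with over 40 N, if the wrist force passes 120 N, or if a joint passes its speed limit or range.

## Working session

There is one attempt and no reset: what is moved stays moved. The work goes in short steps, Python scripts to look and compute and a shell command to move; the robot and the scene stay as the last step left them, time stands still between calls to the robot, and variables do not carry over. Pictures are saved under pics/ and viewed, at most 10 in all, crops included, and the job is handed in when it is done.

```bash
mkdir -p pics; cat > h.py <<'E'
import numpy as np,cv2
from workcell import get_obs,cams,ticket,boxes_of,ctrl
def look(n):
    im,d=cams.get_image(n); c=cams.get_calibration(n); return im,d,c
def p3(c,d,u,v,z=None):
    K=np.array(c["mtx"]);R=np.array(c["R"]);t=np.array(c["t"]).ravel()
    u_,v_=int(round(u)),int(round(v))
    if z is None:
        w=d[v_-2:v_+3,u_-2:u_+3]; w=w[w>0]; z=np.median(w)
    x=np.linalg.inv(K)@[u,v,1]*z
    return R.T@(x-t)
E
python3 - <<'E'
from h import *
o=get_obs();print(o["t"],o["ee_pos"],o["orientation"],o["ft_force"],o["width"])
for n in("scene","top"):
    im,d,c=look(n); cv2.imwrite(f"pics/{n}0.png",im[:,:,::-1])
    for k in("thumb_pad","mark","pointer_tip","tensioner","drum","pawl","resin_jar","vial"):
        for b in boxes_of(n,k)[:1]:
            u,v=b["centre"]; print(n,k,np.round([u,v,b["score"]],2),np.round(p3(c,d,u,v),1))
E
```

```text
0.0 [194.49225532 593.37478592 221.89602521] [-4.95518050e-01 -3.10198547e+00  2.40084614e-03] [-0.74311857  0.4422536   0.93009846] 87.9874299417512
scene thumb_pad [304.   199.4    0.62] [470.7  63.5 119.2]
scene mark [288.2  196.3    0.58] [462.  118.5 102.7]
scene tensioner [300.4  213.8    0.69] [481.8  94.5  37.3]
scene drum [288.1  191.3    0.88] [461.5 116.4 122.5]
scene pawl [305.   201.2    0.64] [467.8  56.7 118.9]
scene resin_jar [382.5  274.1    0.74] [ 477.1 -204.3   31.4]
scene vial [243.8 182.9   0.7] [455.4 325.5  38.3]
top thumb_pad [424.1  205.7    0.73] [ 480.2 -197.8   32.9]
top mark [287.1  190.2    0.72] [506.5 143.7 103.5]
top tensioner [301.1  191.4    0.66] [509.1 114.   10.3]
top drum [283.8  187.6    0.85] [512.5 151.7 104.3]
top resin_jar [426.2  209.1    0.77] [ 471.7 -203.3   32.6]
top vial [211.3  206.2    0.79] [464.3 330.2  67.1]
```

```bash
python3 - <<'E'
import cv2,numpy as np
a=cv2.imread("pics/scene0.png")[130:290,220:400];b=cv2.imread("pics/top0.png")[130:250,200:440]
a=cv2.resize(a,None,fx=2.3,fy=2.3,interpolation=2);b=cv2.resize(b,None,fx=1.55,fy=1.55,interpolation=2)
h=max(a.shape[0],b.shape[0]);o=np.zeros((h,a.shape[1]+b.shape[1],3),np.uint8);o[:a.shape[0],:a.shape[1]]=a;o[:b.shape[0],a.shape[1]:]=b
cv2.imwrite("pics/c0.png",o)
E
```

```text
(no output)
```

View pics/c0.png

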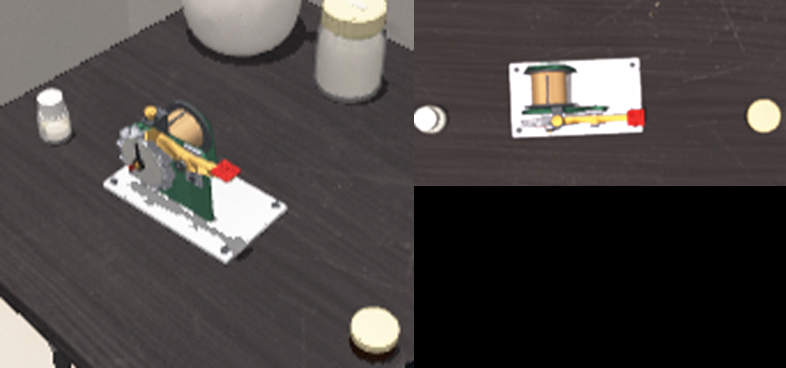

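The top view shows the pad at about (344,205), and the wheel's white face is visible in the scene view at about (281,198). I'll measure both.

```bash
cat >> h.py <<'E'
def red(im):
    h=cv2.cvtColor(im,cv2.COLOR_RGB2HSV); m=((h[...,0]<5)|(h[...,0]>175))&(h[...,1]>190)&(h[...,2]>110)
    return m.astype(np.uint8)
def proj(c,X):
    K=np.array(c["mtx"]);x=np.array(c["R"])@X+np.array(c["t"]).ravel();x=K@x;return x[:2]/x[2]
E
python3 - <<'E'
from h import *
for n in("scene","top"):
    im,d,c=look(n); R=np.array(c["R"]);print(n,"cam at",np.round(-R.T@np.array(c["t"]).ravel()),c["mtx"][0][0])
    k,l,s,ce=cv2.connectedComponentsWithStats(red(im))
    for i in range(1,k):
        if s[i,4]>=3:
            v,u=np.where(l==i); P=np.array([p3(c,d,a,b,d[b,a]) for a,b in zip(u,v) if d[b,a]>0]); print(s[i],ce[i].round(1),np.median(P,0).round(1),P.min(0).round(),P.max(0).round())
    if n=="scene":
        np.save("s0.npy",im)
        cv2.imwrite("pics/w0.png",cv2.resize(im[175:225,260:325,::-1],None,fx=10,fy=10,interpolation=cv2.INTER_NEAREST))
    else:
        K,L,S,C=cv2.connectedComponentsWithStats((im.min(2)>200).astype(np.uint8)); i=1+np.argsort(-S[1:,4])[0]
        v,u=np.where(L==i); P=np.array([p3(c,d,a,b,d[b,a]) for a,b in zip(u,v) if d[b,a]>0]); P=P[abs(P[:,2]-10)<6]; print("plate",cv2.minAreaRect(P[:,:2].astype(np.float32)),P[:,2].mean())
E
```

```text
scene cam at [ -48. -512.  809.] 386.3032524609191
[312 200  12   9  58] [317.7 204. ] [471.8  12.8 133.5] [459.   1. 131.] [486.  25. 136.]
[476 395   3   2   3] [477.  395.3] [ 384.7 -508.6    9.9] [ 383. -511.    8.] [ 386. -507.   11.]
[483 396   3   2   3] [484.  396.3] [ 391.1 -519.4   11.5] [ 391. -522.   10.] [ 392. -518.   11.]
[487 398   3   2   3] [488.  398.3] [ 393.8 -526.8   10.6] [ 392. -528.    9.] [ 394. -526.   13.]
top cam at [ 448.   64. 1282.] 496.1490739147333
[338 201  11  10  98] [343.2 205.2] [474.1  11.3 134. ] [463.  -8.  -2.] [488.  23. 139.]
[552 245   5   9   9] [554.8 249. ] [ 378.5 -540.9    9.6] [ 368. -543.    6.] [ 389. -533.   14.]
[552 271   5   1   5] [554. 271.] [ 322.9 -536.6   12.1] [ 322. -542.   10.] [ 323. -533.   14.]
[566 274   3   6   6] [567.3 276.5] [ 309.7 -572.    11.6] [ 303. -574.    9.] [ 316. -568.   18.]
plate ((0.0, 0.0), (0.0, 0.0), 0.0) nan<stdin>:13: RuntimeWarning: Mean of empty slice.
  ret = ret.dtype.type(ret / rcount)
```

View pics/w0.png

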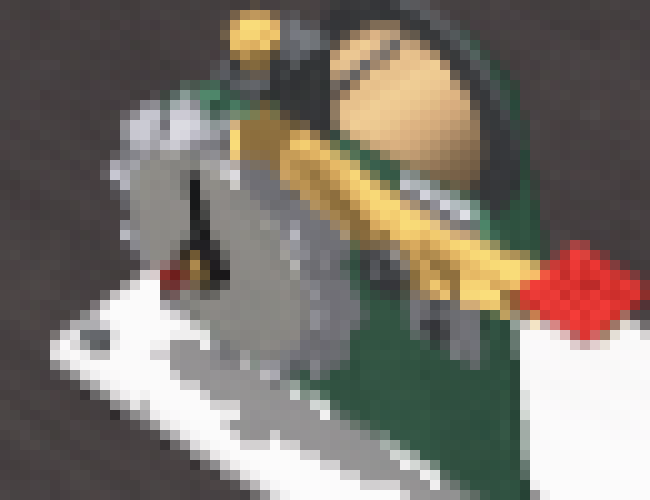

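Zoomed (10x, offset 260,175): the hand's tip is at about (279.5,192.3), pointing nearly up. The red line's end is at about (276.7,203), lower left. The pad is at (473,12,133.5), within its stated height range. Next I'll fit the plate to get the axis and angles, and move above the pad at the same time.

```bash
cat >> h.py <<'E'
E
python3 - <<'E'
from h import *
im,d,c=look("top")
m=(im.min(2)>190).astype(np.uint8); m[:, :255]=0;m[:,360:]=0;m[:160]=0;m[225:]=0
v,u=np.where(m); P=np.array([p3(c,d,a,b,d[b,a]) for a,b in zip(u,v) if d[b,a]>0]);P=P[abs(P[:,2]-10)<8]
r=cv2.minAreaRect(P[:,:2].astype(np.float32));print(r,len(P))
(cx,cy),(w,h),a=r
yaw=np.deg2rad(a if w<h else a-90); yaw=(yaw+np.pi/2)%np.pi-np.pi/2
if abs(yaw)>.8: print("check yaw")
Rz=np.array([[np.cos(yaw),-np.sin(yaw),0],[np.sin(yaw),np.cos(yaw),0],[0,0,1]]);T=np.array([cx,cy,0])
np.savez("T.npz",R=Rz,T=T); print("yaw",yaw,"pad local",Rz.T@(np.array([473,12,133.5])-T))
c=cams.get_calibration("scene")
for xf in(-41,-44):
  print("axis px",proj(c,Rz@[xf,40,75]+T))
  for an in np.arange(-1,3.3,.25): # angle clockwise from left(+y)
    print(xf,round(an,2),proj(c,Rz@[xf,40+34*np.cos(an),75+34*np.sin(an)]+T).round(1))
E
python3 -m creep '[0,0,0,0]' 0
```

```text
((506.71710205078125, 106.62583923339844), (122.65900421142578, 214.7276611328125), 4.1633076667785645) 2240
yaw 0.07266342655880886 pad local [-40.49791712 -91.92829342 133.5       ]
axis px [283.15830559 199.4379092 ]
-41 -1.0 [279.4 204.1]
-41 -0.75 [277.6 201.8]
-41 -0.5 [276.2 199.3]
-41 -0.25 [275.2 196.8]
-41 0.0 [274.7 194.5]
-41 0.25 [274.7 192.5]
-41 0.5 [275.2 190.8]
-41 0.75 [276.3 189.7]
-41 1.0 [277.7 189.2]
-41 1.25 [279.6 189.3]
-41 1.5 [281.6 190.1]
-41 1.75 [283.8 191.4]
-41 2.0 [286.  193.3]
-41 2.25 [288.  195.6]
-41 2.5 [289.6 198.1]
-41 2.75 [290.9 200.7]
-41 3.0 [291.7 203.2]
-41 3.25 [291.9 205.5]
axis px [282.42523787 199.98134101]
-44 -1.0 [278.7 204.6]
-44 -0.75 [276.9 202.3]
-44 -0.5 [275.5 199.8]
-44 -0.25 [274.5 197.4]
-44 0.0 [274. 195.]
-44 0.25 [274. 193.]
-44 0.5 [274.5 191.3]
-44 0.75 [275.5 190.2]
-44 1.0 [277.  189.7]
-44 1.25 [278.8 189.8]
-44 1.5 [280.9 190.6]
-44 1.75 [283.1 192. ]
-44 2.0 [285.2 193.9]
-44 2.25 [287.2 196.1]
-44 2.5 [288.9 198.7]
-44 2.75 [290.2 201.3]
-44 3.0 [290.9 203.8]
-44 3.25 [291.2 206. ]
t: 1.13
ee_pos: [194.7, 593.9, 222.7]
orientation: [-0.496, -3.102, -0.0]
ft_force: [0.2, -0.5, 0.5]
width: 84.2
grasp_force: 0.0
```

Red starts at about -0.75 rad and the hand is at about +1.42 rad, so the turn is about 2.1 to 2.2 rad, or 4 teeth. Moving above the pad.

```bash
python3 -m creep '[0.278,-0.582,0,0.38,0.278,-0.582,0,0.38,0.278,-0.582,0,0.38,0.278,-0.582,0,0.38,0.278,-0.582,0,0.38,0.278,-0.582,0,0.38,0.278,-0.582,0,0.38,0.278,-0.582,0,0.38,0.278,-0.582,0,0.38,0.278,-0.582,0,0.38]' 0
```

```text
t: 1.97
ee_pos: [374.6, 216.4, 223.0]
orientation: [-0.1, 3.139, 0.001]
ft_force: [0.4, -0.2, 0.3]
width: 17.6
grasp_force: 0.0
```

```bash
python3 -m creep '[0.098,-0.204,0,0.0,0.098,-0.204,0,0,0.098,-0.204,0,0,0.098,-0.204,0,0,0.098,-0.204,0,0,0.098,-0.204,-0.03,0,0.098,-0.204,-0.06,0,0.098,-0.204,-0.06,0,0.098,-0.204,-0.06,0,0.098,-0.204,-0.06,0]' 0
python3 - <<'E'
from h import *
im,d,c=look("scene");o=get_obs();print(o["ee_pos"],o["ft_force"])
cv2.imwrite("pics/s1.png",cv2.resize(im[150:250,240:360,::-1],None,fx=6,fy=6,interpolation=cv2.INTER_NEAREST))
E
```

```text
t: 2.8
ee_pos: [472.4, 14.6, 163.6]
orientation: [-0.1, 3.14, 0.0]
ft_force: [0.0, 0.5, -0.1]
width: 0.5
grasp_force: 0.0
[472.85858474  14.80219383 164.08532987] [ 0.51828132  0.17702445 -0.33981298]
```

View pics/s1.png

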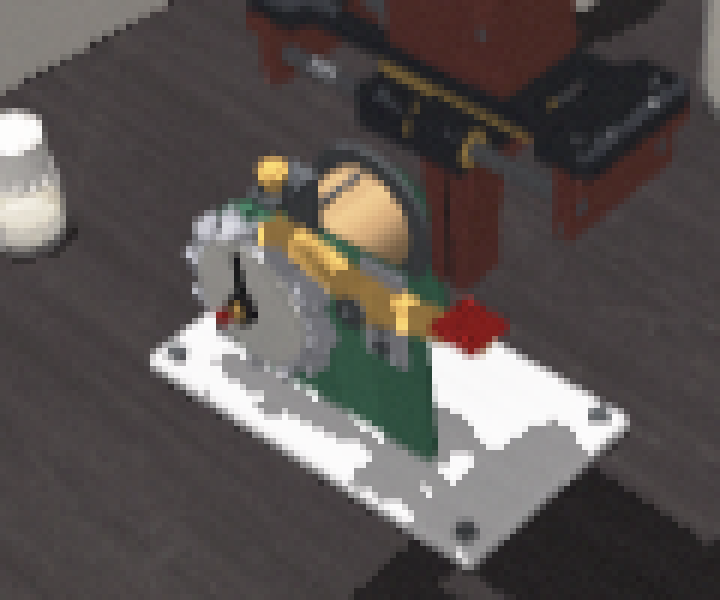

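The wheel, hand (tip about (279,192)) and pad stay visible under the gripper, and the fingers are over the pad. Descending to near contact.

```bash
python3 -m creep '[0,-0.003,-0.01,0,0,-0.003,-0.02,0,0,-0.003,-0.025,0,0,-0.003,-0.026,0,0,-0.003,-0.027,0,0,-0.003,-0.028,0,0,-0.003,-0.028,0]' 0;  python3 -m creep '[0,0,-0.001,0,0,0,-0.001,0,0,0,-0.002,0,0,0,-0.002,0]'; python3 -m creep '[0,0,-0.001,0,0,0,-0.001,0]'
```

```text
t: 3.43
ee_pos: [472.2, 11.2, 134.6]
orientation: [0.099, -3.14, 0.0]
ft_force: [0.9, 0.2, -0.2]
width: 1.1
grasp_force: 0.0
t: 3.77
ee_pos: [472.4, 11.0, 133.0]
orientation: [-0.099, 3.14, -0.0]
ft_force: [-1.5, -1.3, 4.7]
width: 0.4
grasp_force: 2.6
t: 3.93
ee_pos: [472.4, 10.8, 132.2]
orientation: [-0.1, 3.139, -0.001]
ft_force: [-0.8, -2.0, 7.0]
width: 0.5
grasp_force: 3.3
```

```bash
python3 -m creep '[0,0,-0.0005,0,0,0,-0.0005,0]'|grep -E "t:|pos|ft"; python3 -m creep '[0,0,-0.0005,0,0,0,-0.0005,0]'|grep -E "t:|pos|ft"
```

```text
t: 4.1
ee_pos: [472.4, 10.7, 131.7]
ft_force: [-2.0, -3.1, 6.9]
t: 4.27
ee_pos: [472.4, 10.6, 131.3]
ft_force: [-2.0, -5.1, 6.4]
```

```bash
python3 -m creep '[0,-0.0007,-0.0005,0,0,-0.0010,-0.0005,0]'|grep -E "t:|pos|ft"; python3 -m creep '[0,-0.0002,-0.0005,0,0,-0.0004,-0.0005,0]'|grep -E "t:|pos|ft"
```

```text
t: 4.43
ee_pos: [472.5, 10.1, 130.7]
ft_force: [-0.8, 2.0, 6.5]
t: 4.6
ee_pos: [472.5, 9.9, 130.2]
ft_force: [-0.7, 2.1, 5.6]
```

```bash
python3 -m creep '[0,0,-0.0005,0,0,0,-0.0005,0]'|grep -E "t:|pos|ft"; python3 -m creep '[0,-0.0002,-0.0005,0,0,-0.0002,-0.0005,0]'|grep -E "t:|pos|ft"
python3 - <<'E'
from h import *
a=np.load("s0.npy").astype(int);im,d,c=look("scene");b=im.astype(int)
print("red px wheel",np.argwhere((b[190:210,270:295,0]-b[190:210,270:295,1]>50)&(b[190:210,270:295,2]<70)).tolist(),np.argwhere((a[190:210,270:295,0]-a[190:210,270:295,1]>50)&(a[190:210,270:295,2]<70)).tolist())
E
```

```text
t: 4.77
ee_pos: [472.4, 9.9, 129.6]
ft_force: [-1.4, 0.1, 5.9]
t: 4.93
ee_pos: [472.5, 9.7, 129.2]
ft_force: [-1.2, 0.3, 5.1]
red px wheel [[12, 7], [13, 6], [13, 7]] [[12, 6], [12, 7], [13, 6], [13, 7]]
```

```bash
cat > r.py <<'E'
from h import *
im,d,c=look("scene");b=im.astype(int)[182:215,268:300]
m=(b[...,0]-b[...,1]>45)&(b[...,2]<75); 
print("red",(np.argwhere(m)[:,::-1]+[268,182]).tolist())
E
for i in 1; do python3 -m creep '[0,-0.0002,-0.0005,0,0,-0.0002,-0.0005,0]'|grep -E "t:|pos|ft";done; python3 -m creep '[0,-0.0002,-0.0005,0,0,-0.0002,-0.0005,0]'|grep -E "t:|pos|ft"; python3 r.py
```

```text
t: 5.15
ee_pos: [472.5, 9.5, 128.6]
ft_force: [-0.2, 0.4, 4.9]
t: 5.32
ee_pos: [472.5, 9.3, 128.0]
ft_force: [-1.0, 1.4, 4.4]
red [[276, 202], [277, 202], [278, 202], [276, 203], [277, 203]]
```

```bash
python3 -m creep '[0,-0.0002,-0.0005,0,0,-0.0002,-0.0005,0]'|grep -E "t:|pos|ft"; python3 -m creep '[0,-0.0002,-0.0005,0,0,-0.0002,-0.0005,0]'|grep -E "t:|pos|ft"; python3 r.py
```

```text
t: 5.53
ee_pos: [472.4, 8.9, 127.2]
ft_force: [0.4, 1.1, 2.4]
t: 5.7
ee_pos: [472.3, 8.7, 126.6]
ft_force: [1.0, 0.8, 2.2]
red [[276, 201], [277, 201], [276, 202], [277, 202]]
```

The force has dropped and the red line has started to climb, so the pawl is clear. Holding here and watching the drum.

```bash
python3 -m creep '[0,0,0,0,0,0,0,0,0,0,0,0,0,0,0,0,0,0,0,0,0,0,0,0]'|grep -E "t:|pos|ft"; python3 r.py;python3 -m creep '[0,0,0,0,0,0,0,0,0,0,0,0,0,0,0,0,0,0,0,0,0,0,0,0]'|grep -E "t:|pos|ft"; python3 r.py
```

```text
t: 6.25
ee_pos: [472.3, 8.8, 126.7]
ft_force: [1.9, 0.5, 2.8]
red [[275, 200], [276, 200], [277, 200], [275, 201], [276, 201], [277, 201]]
t: 6.8
ee_pos: [472.2, 8.8, 126.7]
ft_force: [1.3, 0.7, 1.6]
red [[274, 199], [275, 199], [276, 199], [277, 199], [275, 200], [276, 200], [277, 200]]
```

```bash
for i in 1 2 3; do python3 -m creep '[0,0,0,0,0,0,0,0,0,0,0,0,0,0,0,0,0,0,0,0,0,0,0,0,0,0,0,0,0,0,0,0,0,0,0,0,0,0,0,0]'|grep -E "t:|pos|ft"; python3 r.py; done
```

```text
t: 7.68
ee_pos: [472.1, 8.8, 126.7]
ft_force: [1.5, 0.6, 2.8]
red [[273, 197], [274, 197], [274, 198], [275, 198], [276, 198], [277, 198], [277, 199]]
t: 8.57
ee_pos: [472.2, 8.8, 126.7]
ft_force: [2.7, -0.6, 2.1]
red [[273, 195], [273, 196], [274, 196], [275, 196], [275, 197], [276, 197], [277, 197], [277, 198], [278, 198]]
t: 9.45
ee_pos: [472.2, 8.8, 126.7]
ft_force: [2.3, -0.7, 1.8]
red [[273, 194], [274, 194], [274, 195], [275, 195], [275, 196], [276, 196], [277, 196], [277, 197], [278, 197], [278, 198]]
```

```bash
for i in 1 2 3; do python3 -m creep '[0,0,0,0,0,0,0,0,0,0,0,0,0,0,0,0,0,0,0,0,0,0,0,0,0,0,0,0,0,0,0,0,0,0,0,0,0,0,0,0]'|grep -E "t:|ft"; python3 r.py; done
python3 - <<'E'
from h import *
im,d,c=look("scene")
cv2.imwrite("pics/s2.png",cv2.resize(im[180:215,265:310,::-1],None,fx=14,fy=14,interpolation=cv2.INTER_NEAREST))
E
```

```text
t: 10.33
ft_force: [1.9, -0.2, 1.4]
red [[273, 192], [274, 193], [275, 194], [276, 195], [277, 196], [278, 196], [278, 197]]
t: 11.22
ft_force: [0.6, -1.3, 2.2]
red [[274, 191], [274, 192], [275, 192], [275, 193], [276, 193], [276, 194], [277, 194], [277, 195], [278, 196], [278, 197]]
t: 12.1
ft_force: [1.5, 0.5, 2.3]
red [[275, 191], [276, 191], [276, 192], [276, 193], [277, 193], [277, 194], [278, 194], [278, 195], [278, 196]]
```

View pics/s2.png

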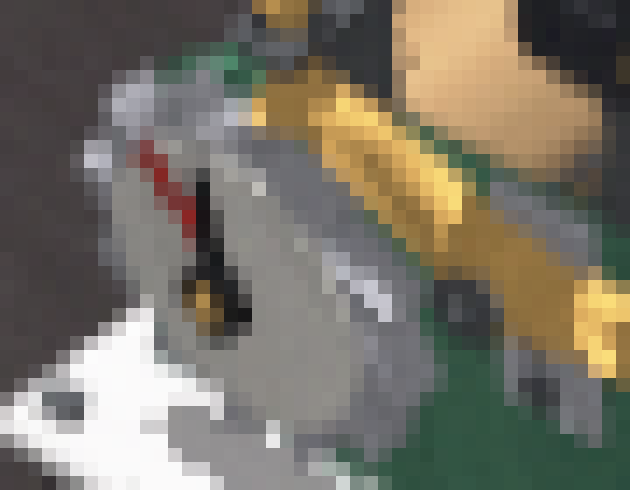

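The red end is at about (275.5,190.7) and the hand tip at about (279.4,192.3), roughly 0.6 rad apart. I'll hold about 0.7 s more and then release, so the pawl catches on the next tooth.

```bash
python3 -m creep '[0,0,0,0,0,0,0,0,0,0,0,0,0,0,0,0,0,0,0,0,0,0,0,0,0,0,0,0,0,0,0.01,0,0,0,0.03,0,0,0,0.05,0]'|grep -E "t:|ft|pos"; python3 -m creep '[0,0,0,0,0,0,0,0,0,0,0,0,0,0,0,0,0,0,0,0,0,0,0,0,0,0,0,0,0,0,0,0,0,0,0,0,0,0,0,0]'|grep -E "t:|ft|pos"; python3 r.py;python3 -m creep '[0,0,0.01,0,0,0,0.01,0,0,0,0.01,0,0,0,0.01,0,0,0,0.01,0,0,0,0.01,0,0,0,0.01,0,0,0,0.01,0,0,0,0.01,0,0,0,0.01,0]'|grep -E "t:|ft|pos";python3 r.py
python3 -m creep '[0,0,0.01,0,0,0,0.01,0,0,0,0.01,0,0,0,0.01,0,0,0,0.01,0,0,0,0.01,0,0,0,0.01,0,0,0,0.01,0,0,0,0.01,0,0,0,0.01,0]'|grep -E "t:|ft|pos";python3 r.py
python3 - <<'E'
from h import *
im,d,c=look("scene")
cv2.imwrite("pics/s3.png",cv2.resize(im[170:225,260:330,::-1],None,fx=10,fy=10,interpolation=cv2.INTER_NEAREST))
E
```

```text
t: 13.03
ee_pos: [470.4, 8.8, 176.8]
ft_force: [0.0, 0.4, -0.3]
t: 13.87
ee_pos: [472.1, 8.8, 176.6]
ft_force: [0.9, -0.4, -0.3]
red [[277, 190], [277, 191], [278, 191], [278, 192]]
t: 14.75
ee_pos: [472.1, 8.8, 186.6]
ft_force: [0.3, 0.4, 0.4]
red [[278, 191]]
t: 15.63
ee_pos: [472.1, 8.8, 196.6]
ft_force: [-0.5, -0.0, -0.1]
red [[278, 191]]
```

View pics/s3.png

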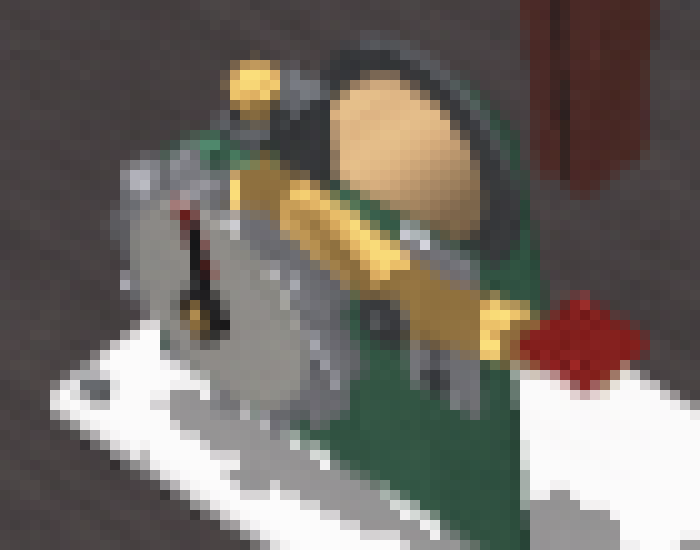

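The red line now lies behind the hand, with its end at about (278.3,191) beside the hand tip at about (279.4,192). It did not move between the last two readings. The pawl is down and the fingers are clear, so I'm handing in.

```bash
python3 r.py; python3 -c "
from workcell import ticket
print(ticket.close_job())"
```

```text
red [[278, 191]]
the job is handed in; nothing more can be done
None
```

The job is handed in: the drum ran back about 4 teeth and the pawl dropped in, holding the red line under the setting hand (estimated within about 0.15 rad, or 5 mm); the hand, jar and vial were not touched.

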